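Swap the pedal and the tool case on the cart tray

TASK

Move the chrome pedal off the blue outline and lay it lengthwise inside the yellow outline, and slide the orange-lidded tool case out of its red parking bay onto the blue outline, so that both finally lie flat, each squarely and wholly inside its outline. The case is too broad to grip and is shut in on three sides, so drag it by pressing fingertips on its lid: slide it along the tray without lifting it, and press gently, because nobody knows how high the lid is set and it breaks under more than 40 N. Leave the bell, the hanger and the torque wrench where they are.

Things in the scene. Friction and masses are not known exactly. Their poses are not given: they have to be found in the camera images.
- case: tool case, black base with orange telescoping lid, flat rubbery top 110 (x) by 150 mm (y). Origin at the centre of its underside, z up. The lid is stiff and its setting is not measured: its top lies anywhere from 32 to 42 mm above the underside. About 0.5 kg, varies; glides easily on the tray. Starts in the red bay. The lid takes up to 40 N from the fingers
- bay: fixed red parking bay of upright sheet 30 mm high, open towards its -x side. Origin on the tray where the centre of the parked case lies. Back wall at x = +61 to +65 mm; two side walls, inner faces at y = -80 and +80 mm (each 6 mm thick), reaching only from x = 0 to +65 mm: a case drawn 65 mm along -x is free of them
- mark_blue: blue painted outline on the tray for the tool case, inside 130 mm (x) by 170 mm (y), line 8 mm wide; origin at its centre. The case's x axis must lie along this x axis, either way round
- mark_yellow: yellow painted outline on the tray for the pedal, inside 150 mm (x) by 94 mm (y), line 8 mm wide; origin at its centre. The pedal's length (x) must lie along this x axis, either way round
- pedal: chrome bicycle pedal, 118 mm long (x, with the 31 mm spindle stub at its +x end), 62 mm wide (y), 26 mm high, 0.25 kg. Origin at the centre of its underside; the cage that can be gripped across y spans x = -59 to +31 mm. It starts flat on the blue outline
- bell: green plastic bell, dome 60 mm across and 38 mm high, origin at the centre of its underside; leave alone
- hanger: blue aluminium derailleur hanger, 82 mm long (x), 34 mm wide, 9 mm thick, origin at the centre of its underside; leave alone
- wrench: steel torque wrench with a black handle, 200 mm long (x), 30 mm wide, up to 32 mm high, origin at the middle of its length on the tray; leave alone

How it is judged:
By the outcome, as a careful person would: the job done as asked, in the order asked, and still so for the second after the job is handed in, with the robot touching nothing.
It also fails if it takes over 59 s, if anything falls off the work surface, if the arm or the gripper's body presses on something with over 40 N, if the wrist force passes 120 N, or if a joint passes its speed limit or range.

ROBOT

A 6-joint arm with a two-finger parallel gripper is mounted at the origin on the work surface. World frame = base frame: x ahead of the robot, y to its left, z up, the work surface at z = 0. Lengths are in m, angles in rad, forces in N, time in s.
With the tool pointing down it reaches from about 0.35 to 0.975 m from the base axis. Payload 4.9 kg.
Tool frame: the origin (TCP) lies midway between the tips of the shut fingers; the grasp point (between the pads) lies behind it (manip.tcp_to_grasp is the z of the grasp point in the tool frame, in m); z points along the fingers, y is the direction in which the jaws open and shut (so a half turn about z gives the same grasp; the last joint's range is limited). The gripper opens to 85 mm and grips with 20 to 120 N. Pads are 22 mm wide; open, the fingers measure 114 mm over their backs; the gripper's body (76 mm by 85 mm) begins 54 mm behind the grasp point. The pads swing forward as they close: fully open they stand 13 mm farther back than shut.
Start: joints at [-1.273, 0.053, 1.613, -0, 1.476, -0.119], TCP at [0.253, -0.571, 0.231] pointing down, gripper open.
Joint ranges: [-3.01, 3.01], [-1.01, 2.22], [0.06, 2.58], [-1.02, 4.17], [0.09, 2.62], [-3.14, 3.14]. Speed limits (rad/s): [2.57, 2.57, 3.14, 3.14, 3.14, 3.14].

INTERFACE

Orientations are given as a unit quaternion [w, x, y, z].
In Python, from plant import status, vision, order, regions_of, manip gives the robot as it stands. The module is installed in compiled form; this text tells all that it offers.
- The arm moves only by the shell command python3 -m crank 'ROWS'. ROWS is JSON, one flat list of numbers, 5 for each row, row after row: the shift along the tool's x, y, z in mm, then the turn about the tool's z in degrees, then the opening in per cent of the stroke, from 0 (shut) to 100 (fully open). In form: [tx, ty, tz, yaw, fingers, tx, ty, tz, yaw, fingers, ...]. A call has exactly 10 rows; each row is the pose to reach, as a shift and turn from the pose commanded when the call began, along the tool's axes at that moment; what a row does not reach only later rows make up. A row lasts 1/10 s, in which the tool goes at most 50 mm and 8.59 degrees, less where a joint would pass 70% of its speed; a pose out of reach is approached as far as the arm can. A call with a gripper value outside its range is refused whole. The fingers move at their own pace and stop on an object; the grip force is fixed at half the most. Time passes only in rows, so rows that repeat a pose let the fingers close, or fill a call up. It gives the time, the measured TCP pose, the force and the opening at its end, in the units of the state.
- status.state(): the state, without advancing time (a new reading comes with each control period).
- vision.grab_frame(name): name is "scene" or "top"; returns (picture, depth): 400x640x3 uint8, red, green, blue; 400x640 float32, m along the optical axis (not along the pixel's ray), 0 where there is no reading.
- vision.get_calibration(name): a dict with "camera_matrix" (3x3 intrinsics, pixels), "R" (3x3) and "t" (3): a world point X has camera coordinates R X + t. Camera axes: x right, y down, z forward; pixel columns grow to the right and rows downward; lengths in m; the calibration is good to about 2 mm. A picture is of the moment at which its call begins. get_calibration takes no time and is no camera call.
- order.job_done(): hands the job in, once; it reports no verdict.
Trained networks look in the newest picture that a camera, given by its name, has taken for a name from the list of things; names that differ only in an ending like _2 or _b are one class to them, and where a whole thing is asked for, a point or a joint stands for the part that bears it (a point fixed in the world has none). Each returns a list of dicts, best first, with "confidence" (0 to 1); they miss things now and then, are a little off and sometimes report something else, mostly with a low value. They report only what shows in the picture. A call takes as long as a camera call.
- regions_of(camera, name): "region" (400x640 bool, what is visible of it) and "extent" ([centre column, centre row, width, height] in pixels, round what is visible of it).
The state is a dict: "time": time; "joint_pos": joint angles; "joint_vel": joint speeds; "joint_efforts": joint torques, N m; "tool_pos": TCP position; "tool_rot": TCP orientation; "contact_force": force on the tool from outside, world axes, zero at the start; "ft_torque": the same for the moment, N m; "gripper_width": opening from 0.0 (shut) to 1.0 (fully open).
Only numpy, scipy, OpenCV 4.12 (cv2) and the standard library are available. Lean on these libraries where they do the work, as an engineer would, in place of code of your own. Each camera call takes 0.05 s, during which the arm holds its last target. There are 200 camera calls.

## Working session

There is one attempt and no reset: what is moved stays moved. The work goes in short steps, Python scripts to look and compute and a shell command to move; the robot and the scene stay as the last step left them, time stands still between calls to the robot, and variables do not carry over. Pictures are saved under pics/ and viewed, on a budget of 10 in all, crops included, one or two more only if the job needs it, and the job is handed in when it is done.

```bash
mkdir -p pics; cat > h.py <<'E'
import numpy as np, cv2
from plant import status, vision, order, regions_of, manip
from scipy.spatial.transform import Rotation as Rn
def pts(cam, depth, mask):
    c=vision.get_calibration(cam); K=np.array(c["camera_matrix"]);R=np.array(c["R"]);t=np.array(c["t"])
    v,u=np.nonzero(mask&(depth>0)); z=depth[v,u]
    P=np.stack([(u-K[0,2])/K[0,0]*z,(v-K[1,2])/K[1,1]*z,z],1)
    return (P-t)@R
def rect(P):
    (cx,cy),(w,h),a=cv2.minAreaRect((P[:,:2]*1000).astype(np.float32)); 
    return np.round([cx,cy,w,h,a],1)
def pose():
    s=status.state(); q=s["tool_rot"]; return s,np.array(s["tool_pos"]),Rn.from_quat([q[1],q[2],q[3],q[0]]).as_matrix()
E
python3 - <<'E'
from h import *
s,p,R=pose(); print(s["time"],p,R.round(3),s["contact_force"],s["gripper_width"],manip.tcp_to_grasp)
for cam in("top","scene"):
    im,d=vision.grab_frame(cam); cv2.imwrite(f"pics/{cam}0.png",im[:,:,::-1]); np.save(cam+"0.npy",d)
    c=vision.get_calibration(cam); print(cam,-np.array(c["R"]).T@c["t"])
    for n in "case bay mark_blue mark_yellow pedal bell hanger wrench".split():
        if cam=="scene" and n!="case": continue
        for r in regions_of(cam,n)[:2]:
            P=pts(cam,d,r["region"]); 
            print(n,round(r["confidence"],2),np.round(r["extent"]),rect(P),np.percentile(P[:,2],[5,50,95]).round(4),len(P))
E
```

```text
0.0 [ 0.25282546 -0.57088598  0.23002478] [[ 0.914  0.405 -0.001]
 [ 0.405 -0.914  0.002]
 [ 0.    -0.002 -1.   ]] [0.04839565 0.17698233 0.32735998] 0.9997093803066687 -0.0187
top [0.4234298  0.01120384 1.19056688]
case 0.87 [314. 150.  67.  50.] [663.   17.5 112.8 154.7   0.9] [0.0338 0.0383 0.0421] 3151
bay 0.72 [311. 138.  78.  30.] [689.3  15.1  63.1 170.1   0.9] [0.0092 0.0285 0.0316] 132
mark_blue 0.74 [242. 243.  85.  70.] [449.1 183.9 187.4 147.4  84.2] [-0.0032  0.0004  0.0039] 867
mark_blue 0.58 [312. 138.  82.  29.] [689.9  17.3  62.9 169.7   1.4] [0.0152 0.0289 0.0316] 92
mark_yellow 0.94 [421. 238.  58.  75.] [ 454.4 -231.7  111.3  167.4   80.4] [-0.0034  0.0001  0.0036] 810
mark_yellow 0.38 [187. 168.  24.  26.] [631.8 314.6  56.   69.4   9.8] [0.0117 0.0289 0.037 ] 542
pedal 0.85 [250. 254.  42.  49.] [434.3 176.2 122.   70.7  32. ] [-0.0013  0.0202  0.027 ] 909
bell 0.7 [186. 165.  26.  27.] [636.6 310.4  57.6  75.4  41.8] [0.0027 0.0276 0.0369] 578
bell 0.19 [310. 137.  82.  34.] [695.5  16.8  75.4 177.9   0.9] [0.0034 0.0281 0.0325] 304
hanger 0.64 [440. 156.  30.  29.] [ 642.6 -283.3   30.1   80.7   43.8] [0.0041 0.0084 0.0123] 293
wrench 0.69 [495. 216.  14.  88.] [ 502.6 -403.1   28.2  196.6   84.3] [0.0114 0.0194 0.0273] 740
scene [ 1.04697521 -0.83961304  0.62908114]
case 0.67 [368. 214.  70.  53.] [664.5  39.1 112.2 222.6   1.2] [0.0191 0.0382 0.0404] 1983
```

View pics/top0.png

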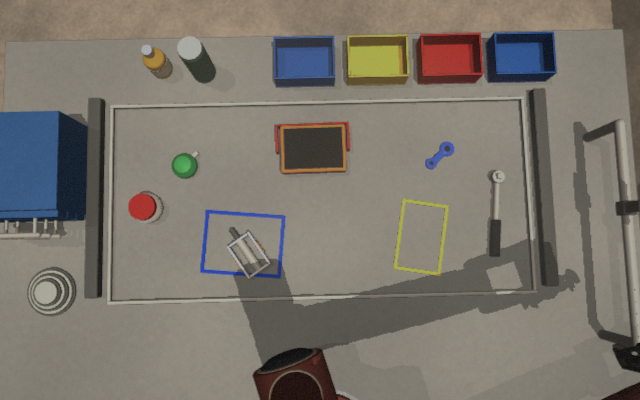

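View pics/scene0.png

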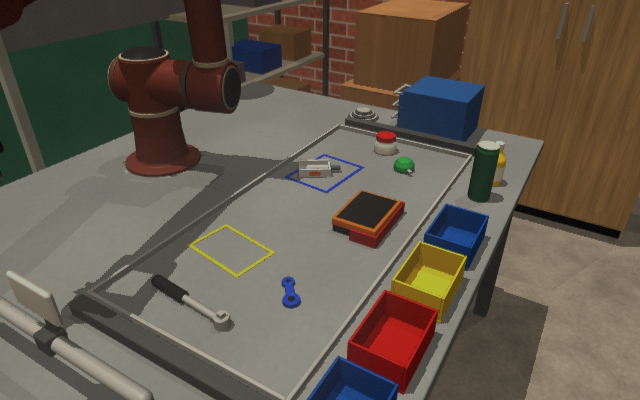

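The top picture shows the pedal at about (250,255) on the blue outline, with its stub towards (235,233). The case is in the bay at (314,148) and the yellow outline at (421,238). The scene picture agrees. Next I'll refine the poses.

```bash
cat >> h.py <<'E'
def tomove(target_xy, yaw, pz=None):
    """tool shift mm and turn deg so that TCP is over target (mm); jaw axis y at angle yaw deg (mod 180)"""
    s,p,R=pose(); d=np.array([target_xy[0]/1000,target_xy[1]/1000,p[2] if pz is None else pz/1000])-p
    m=R.T@d*1000; cur=np.degrees(np.arctan2(R[1,1],R[0,1]))
    dw=(yaw-cur+90)%180-90
    return m.round(1), "turn", round(-dw,1), "(other %.1f)"%(-dw+180*np.sign(dw)), "j6",round(s["joint_pos"][5],2)
E
python3 - <<'E'
from h import *
from scipy.optimize import minimize
out=[]
acc={}
for k in range(3):
    im,d=vision.grab_frame("top")
    for n in ["pedal","case","mark_blue","mark_yellow"]:
        r=regions_of("top",n)
        if r: acc.setdefault(n,[]).append(pts("top",d,r[0]["region"]))
P=np.vstack(acc["pedal"]); P=P[P[:,2]>.012]; print("pedal",rect(P))
# direction by fit: cage rect centre at x=-14 
m=np.median(P,0)*1000; print(m)
def mask_score(q,P,L,W):
    c,s=np.cos(q[2]),np.sin(q[2]); D=P[:,:2]*1000-q[:2]; x=D@[c,s]; y=D@[-s,c]; return x,y
best=None
for a in np.radians(np.arange(0,360,2)):
    u=np.array([np.cos(a),np.sin(a)]);v=np.array([-u[1],u[0]]);X=P[:,:2]*1000
    x=X@u;y=X@v
    x1=np.percentile(x,98.5)-np.percentile(x,1.5); 
    cage=y[x<np.percentile(x,1)+85]; w=np.percentile(cage,98)-np.percentile(cage,2)
    stub=y[x>np.percentile(x,1)+98]; sw=stub.std() if len(stub)>10 else 99
    sc=w+2*sw
    if best is None or sc<best[0]:
        e=np.percentile(x,[0.7,99.3]); f=np.percentile(cage,[1,99]); best=(sc,np.degrees(a),e,f,x1,w,sw,u*e.mean()+v*f.mean())
print(best)
P=np.vstack(acc["case"]);Q=P[(P[:,2]>.028)]; print("case",rect(Q))
I=(abs(P[:,0]-.663)<.035)&(abs(P[:,1]-.0175)<.05); print("lid z",np.median(P[I,2]),P[I,2].std())
for n,L in(("mark_blue",0),("mark_yellow",0)):
    for P in acc[n]: print(n,rect(P))
# tray z around the case & tool z check
allp=pts("top",d,np.ones_like(d,bool))
for c in [(.55,.02),(.66,-.12),(.45,-.23),(.66,.15)]:
    I=(abs(allp[:,0]-c[0])<.03)&(abs(allp[:,1]-c[1])<.025); print(c,np.median(allp[I,2]))
im,d=vision.grab_frame("scene"); r=regions_of("scene","case")[0]["region"]; P=pts("scene",d,r); I=(abs(P[:,0]-.663)<.035)&(abs(P[:,1]-.0175)<.05); print("scene lid",np.median(P[I,2]))
allp=pts("scene",d,np.ones_like(d,bool))
for c in [(.55,.02),(.66,-.12)]:
    I=(abs(allp[:,0]-c[0])<.03)&(abs(allp[:,1]-c[1])<.025); print(c,np.median(allp[I,2]))
E
```

```text
pedal [433.6 175.5 118.   67.7  34.5]
[424.13111612 171.59527483  21.31704147]
(np.float64(69.17803655628624), np.float64(34.0), array([399.29087333, 513.67176488]), array([-129.55357638,  -64.83850607]), np.float64(111.11877810787837), np.float64(61.922450066093546), np.float64(3.6277932450963504), array([432.79150121, 174.68194413]))
case [6.624e+02 1.490e+01 1.114e+02 1.501e+02 6.000e-01]
lid z 0.03876613605790162 0.0022112917535494145
mark_blue [448.5 183.9 190.3 146.5  84.5]
mark_blue [448.5 183.6 191.1 149.2  84. ]
mark_blue [448.4 183.2 190.1 146.2  84.5]
mark_yellow [ 453.4 -232.6  113.1  168.9   80. ]
mark_yellow [ 453.8 -232.4  112.   168.    79.8]
mark_yellow [ 454.6 -232.4  113.   167.7   80.2]
(0.55, 0.02) -0.0008676992023115514
(0.66, -0.12) -0.0006565509916240156
(0.45, -0.23) -0.0009140559476800092
(0.66, 0.15) -0.0006797316992833983
scene lid 0.038826713373017054
(0.55, 0.02) -0.0006378137849886282
(0.66, -0.12) -0.000520715318255237
```

```bash
python3 - <<'E'
from h import *
print(*tomove((423,168),124,60)); print(*tomove((423,168),124,0))
E
```

```text
[ 454.8 -607.3  171.3] turn -10.1 (other 169.9) j6 -0.12
[ 454.8 -607.3  231.3] turn -10.1 (other 169.9) j6 -0.12
```

```bash
python3 -m crank '[45,-60,40,-5,100, 90,-120,60,-10,100, 135,-180,80,-10,100, 180,-240,80,-10,100, 225,-300,80,-10,100, 270,-360,80,-10,100, 315,-420,80,-10,100, 360,-480,80,-10,100, 400,-540,80,-10,100, 455,-607,80,-10,100]'; python3 -c "
from h import *
print(*tomove((423,168),124,0))"
```

```text
time: 2.4
tool_pos: [0.3622, -0.0938, 0.156]
tool_rot: [0.001, 0.957, 0.291, 0.001]
contact_force: [1.5, 1.0, 0.6]
gripper_width: 0.997
[ 196.1 -183.9  156. ] turn -0.2 (other 179.8) j6 0.53
```

```bash
python3 -m crank '[30,-30,0,0,100, 60,-60,0,0,100, 90,-90,0,0,100, 130,-125,0,0,100, 165,-155,0,0,100, 196,-184,20,0,100, 196,-184,40,0,100, 196,-184,60,0,100, 196,-184,80,0,100, 196,-184,80,0,100]'; python3 -c "
from h import *
print(*tomove((423,168),124,0))"
```

```text
time: 3.4
tool_pos: [0.4198, 0.1661, 0.0728]
tool_rot: [-0.0, 0.957, 0.292, -0.003]
contact_force: [0.6, -0.7, -1.0]
gripper_width: 1.002
[ 4.1  0.4 72.8] turn -0.1 (other 179.9) j6 1.19
```

```bash
python3 -m crank '[3,0,15,0,100, 3,0,30,0,100, 3,0,45,0,100, 3,0,60,0,100, 3,0,68,0,100, 3,0,73,0,100, 3,0,73,0,100, 3,0,73,0,50, 3,0,73,0,50, 3,0,73,0,50]' ; python3 -m crank '[0,0,0,0,40, 0,0,0,0,40, 0,0,0,0,40, 0,0,-10,0,40, 0,0,-25,0,40, 0,0,-40,0,40, 0,0,-60,0,40, 0,0,-80,0,40, 0,0,-100,0,40, 0,0,-100,0,40]'; python3 - <<'E'
from h import *
im,d=vision.grab_frame("scene"); cv2.imwrite("pics/s1.png",cv2.resize(im[100:300,200:480,::-1],None,fx=2.5,fy=2.5))
print(*tomove((454,-232.5),80,120))
E
```

```text
time: 4.4
tool_pos: [0.426, 0.1683, 0.0041]
tool_rot: [0.0, 0.957, 0.291, 0.001]
contact_force: [-0.2, -0.4, 4.0]
gripper_width: 0.711
time: 5.4
tool_pos: [0.4264, 0.1685, 0.1056]
tool_rot: [0.0, 0.957, 0.291, 0.003]
contact_force: [0.5, 0.7, -1.4]
gripper_width: 0.708
[-199.6  348.7  -16.4] turn 43.9 (other -136.1) j6 1.19
```

View pics/s1.png

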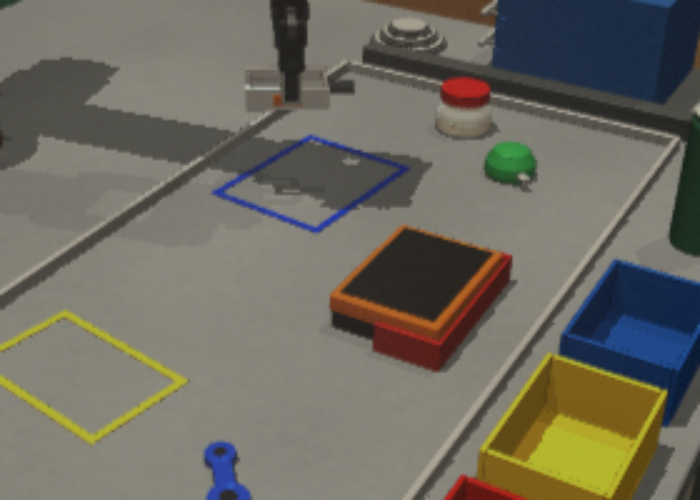

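```bash
python3 -c "
from h import *
print(*tomove((445,-231),80,105))"; python3 -m crank '[-20,35,0,4,40, -40,70,0,8,40, -60,105,0,12,40, -80,140,0,16,40, -100,175,0,20,40, -120,210,0,25,40, -140,245,0,30,40, -160,280,0,35,40, -180,315,0,40,40, -204,344,0,44,40]'; python3 -c "
from h import *
print(*tomove((445,-231),80,105))"
```

```text
[-206.3  342.4   -1.4] turn 43.9 (other -136.1) j6 1.19
time: 6.45
tool_pos: [0.4462, -0.2324, 0.1007]
tool_rot: [-0.001, 0.996, -0.09, -0.001]
contact_force: [0.9, -0.0, -1.7]
gripper_width: 0.709
[-1.4 -1.2 -4.3] turn -0.3 (other 179.7) j6 1.12
```

```bash
python3 -m crank '[-1,-1,0,0,40, -1,-1,15,0,40, -1,-1,30,0,40, -1,-1,45,0,40, -1,-1,60,0,40, -1,-1,75,0,40, -1,-1,85,0,40, -1,-1,90,0,40, -1,-1,90,0,40, -1,-1,90,0,40]'; python3 -c "
from h import *
print(*tomove((445,-231),80,4))
im,d=vision.grab_frame('top'); r=regions_of('top','pedal')
print([(x['confidence'],rect(pts('top',d,x['region']))) for x in r[:1]])"
```

```text
time: 7.45
tool_pos: [0.4468, -0.2302, 0.0132]
tool_rot: [0.0, 0.996, -0.088, 0.0]
contact_force: [0.8, -0.1, -2.2]
gripper_width: 0.711
[-1.7  1.1  9.2] turn -0.1 (other 179.9) j6 1.12
[(0.7, array([ 439. , -220.2,  102.3,   25.5,   24.7]))]
```

```bash
python3 -m crank '[0,0,2,0,40, 0,0,4,0,40, 0,0,6,0,40, 0,0,7,0,40, 0,0,8,0,40, 0,0,9,0,40, 0,0,9,0,40, 0,0,9,0,90, 0,0,9,0,100, 0,0,9,0,100]';python3 -m crank '[0,0,0,0,100, 0,0,0,0,100, 0,0,-20,0,100, 0,0,-45,0,100, 0,0,-75,0,100, 0,0,-110,0,100, 0,0,-130,0,0, 0,0,-130,0,0, 0,0,-130,0,0, 0,0,-130,0,0]'; python3 -c "
from h import *
print(*tomove((662,16),90.7,70))"
```

```text
time: 8.55
tool_pos: [0.4467, -0.2303, 0.004]
tool_rot: [0.0, 0.996, -0.088, 0.0]
contact_force: [-0.4, -0.5, -0.3]
gripper_width: 0.999
time: 9.55
tool_pos: [0.4454, -0.2294, 0.1318]
tool_rot: [-0.001, 0.996, -0.088, -0.001]
contact_force: [0.6, 0.4, -1.0]
gripper_width: 0.327
[ 170.3 -279.5   61.7] turn -10.8 (other 169.2) j6 1.12
```

```bash
python3 -m crank '[20,-32,0,-2,100, 40,-65,0,-4,100, 60,-98,0,-6,100, 80,-131,0,-8,100, 100,-164,0,-11,100, 120,-197,10,-11,100, 140,-230,20,-11,100, 160,-262,30,-11,100, 170,-279,45,-11,100, 170,-279,62,-11,100]'; python3 - <<'E'
from h import *
print(*tomove((662,16),90.7,30))
im,d=vision.grab_frame("top"); r=regions_of("top","pedal")
P=np.vstack([pts('top',d,r[0]['region'])]);P=P[P[:,2]>.01];print("pedal",r[0]["confidence"],rect(P))
cv2.imwrite("pics/t2.png",cv2.resize(im[100:300,180:500,::-1],None,fx=2.4,fy=2.4))
E
```

```text
time: 10.55
tool_pos: [0.6631, 0.0168, 0.0693]
tool_rot: [-0.0, 1.0, 0.009, -0.001]
contact_force: [0.3, 0.3, -0.6]
gripper_width: 0.999
[-1.1  0.8 39.3] turn 0.3 (other -179.7) j6 1.47
pedal 0.64 [ 456.4 -230.8   68.2  117.7   79.7]
```

View pics/t2.png

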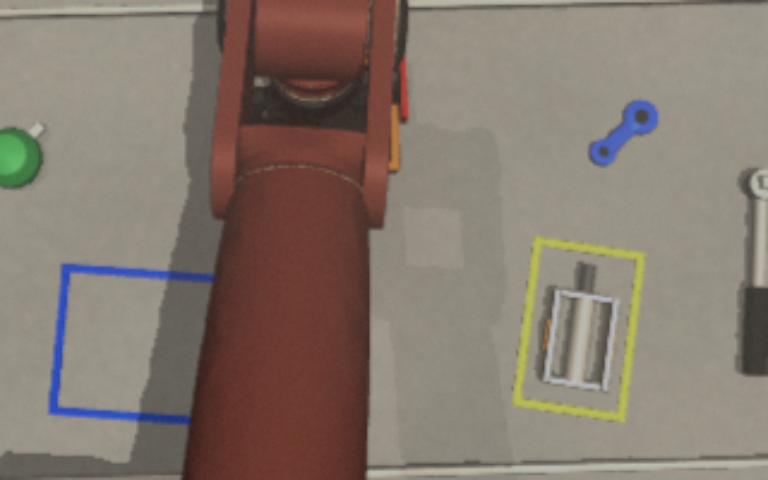

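The pedal lies squarely inside the yellow outline: cage around (582,340) and stub at (587,275) in the crop. Next is a gentle approach to the lid.

```bash
python3 -m crank '[-1,1,6,0,100, -1,1,12,0,100, -1,1,18,0,100, -1,1,24,0,100, -1,1,29,0,100, -1,1,33,0,100, -1,1,35,0,100, -1,1,36,0,100, -1,1,36,0,100, -1,1,36,0,100]'; python3 -m crank '[0,0,0.5,0,100, 0,0,1,0,100, 0,0,1.5,0,100, 0,0,2,0,100, 0,0,2.5,0,100, 0,0,3,0,100, 0,0,3,0,100, 0,0,3,0,100, 0,0,3,0,100, 0,0,3,0,100]'
```

```text
time: 11.65
tool_pos: [0.662, 0.0137, 0.036]
tool_rot: [0.0, 1.0, 0.008, 0.0]
contact_force: [-0.7, -0.1, 0.3]
gripper_width: 1.0
time: 12.65
tool_pos: [0.6618, 0.0137, 0.0328]
tool_rot: [-0.0, 1.0, 0.008, 0.0]
contact_force: [0.4, -0.3, 1.4]
gripper_width: 0.995
```

```bash
python3 -m crank '[0,-1,0.5,0,100, 0,-2,1,0,100, 0,-2,1.5,0,100, 0,-2,2,0,100, 0,-2,2.5,0,100, 0,-2,3,0,100, 0,-2,3,0,100, 0,-2,3,0,100, 0,-2,3,0,100, 0,-2,3,0,100]';python3 -m crank '[0,0,0.5,0,100, 0,0,1,0,100, 0,0,1,0,100, 0,0,1.5,0,100, 0,0,1.5,0,100, 0,0,2,0,100, 0,0,2,0,100, 0,0,2,0,100, 0,0,2,0,100, 0,0,2,0,100]'
```

```text
time: 13.65
tool_pos: [0.6618, 0.0157, 0.0298]
tool_rot: [0.0, 1.0, 0.008, 0.0]
contact_force: [0.1, 0.7, 0.3]
gripper_width: 1.0
time: 14.65
tool_pos: [0.6617, 0.0157, 0.0278]
tool_rot: [-0.0, 1.0, 0.008, -0.0]
contact_force: [0.9, -0.3, 0.1]
gripper_width: 0.998
```

```bash
python3 -m crank '[0,0,0.5,0,100, 0,0,0.5,0,100, 0,0,0.5,0,100, 0,0,1,0,100, 0,0,1,0,100, 0,0,1,0,100, 0,0,1,0,100, 0,0,1,0,100, 0,0,1,0,100, 0,0,1,0,100]'
```

```text
time: 15.65
tool_pos: [0.6617, 0.0157, 0.0268]
tool_rot: [0.0, 1.0, 0.008, -0.0]
contact_force: [0.2, 1.0, -0.1]
gripper_width: 0.999
```

```bash
python3 -m crank '[0,0,0,0,100, 0,0,0,0,100, 0,0,0.5,0,100, 0,0,0.5,0,100, 0,0,0.5,0,100, 0,0,0.5,0,100, 0,0,0.5,0,100, 0,0,0.5,0,100, 0,0,0.5,0,100, 0,0,0.5,0,100]'
```

```text
time: 16.65
tool_pos: [0.6618, 0.0157, 0.0263]
tool_rot: [-0.0, 1.0, 0.008, 0.0]
contact_force: [-0.2, 0.2, 1.3]
gripper_width: 0.998
```

```bash
python3 -m crank '[0,0,0.1,0,100, 0,0,0.2,0,100, 0,0,0.3,0,100, 0,0,0.4,0,100, 0,0,0.5,0,100, 0,0,0.5,0,100, 0,0,0.5,0,100, 0,0,0.5,0,100, 0,0,0.5,0,100, 0,0,0.5,0,100]'
```

```text
time: 17.65
tool_pos: [0.6619, 0.0157, 0.0263]
tool_rot: [0.0, 1.0, 0.008, 0.0]
contact_force: [-1.4, -0.3, 6.0]
gripper_width: 1.0
```

```bash
python3 -m crank '[0,0,0.1,0,100, 0,0,0.2,0,100, 0,0,0.3,0,100, 0,0,0.4,0,100, 0,0,0.5,0,100, 0,0,0.5,0,100, 0,0,0.5,0,100, 0,0,0.5,0,100, 0,0,0.5,0,100, 0,0,0.5,0,100]'
```

```text
time: 18.65
tool_pos: [0.6619, 0.0157, 0.0263]
tool_rot: [0.0, 1.0, 0.008, -0.0]
contact_force: [-3.6, 0.5, 7.6]
gripper_width: 1.003
```

```bash
python3 -m crank '[0,0,0.2,0,100, 0,0,0.4,0,100, 0,0,0.6,0,100, 0,0,0.8,0,100, 0,0,0.8,0,100, 0,0,0.8,0,100, 0,0,0.8,0,100, 0,0,0.8,0,100, 0,0,0.8,0,100, 0,0,0.8,0,100]'
```

```text
time: 19.65
tool_pos: [0.6619, 0.0157, 0.0263]
tool_rot: [0.0, 1.0, 0.008, -0.0]
contact_force: [-5.5, 0.8, 11.4]
gripper_width: 1.003
```

```bash
python3 -m crank '[0,0,0.3,0,100, 0,0,0.6,0,100, -1,0,0.6,0,100, -3,0,0.6,0,100, -6,0,0.6,0,100, -10,0,0.6,0,100, -15,0,0.6,0,100, -20,0,0.6,0,100, -25,0,0.6,0,100, -30,0,0.6,0,100]'; python3 - <<'E'
from h import *
for cam in("top","scene"):
    im,d=vision.grab_frame(cam); r=regions_of(cam,"case")
    if r:
        P=pts(cam,d,r[0]["region"]);P=P[(P[:,2]>.03)&(P[:,2]<.045)]; print(cam,r[0]["confidence"],(P.min(0)*1000).round(),(P.max(0)*1000).round(),rect(P))
s=status.state();print(s["contact_force"],s["tool_pos"])
E
```

```text
time: 20.65
tool_pos: [0.6348, 0.0151, 0.0263]
tool_rot: [0.0, 1.0, 0.008, 0.004]
contact_force: [3.8, 0.5, 5.7]
gripper_width: 1.001
top 0.92 [582. -61.  32.] [630.  74.  45.] [607.9   7.  135.2  48.   88.3]
scene 0.59 [581. -72.  30.] [705.  88.  43.] [637.    4.  120.2 160.8   6.1]
[ 0.07656537 -0.80538476  8.04238498] [0.63414356 0.01506049 0.02633027]
```

```bash
python3 -m crank '[0,0,0.3,0,100, 0,0,0.6,0,100, 0,0,1,0,100, -3,0,1,0,100, -7,0,1,0,100, -12,0,1,0,100, -17,0,1,0,100, -22,0,1,0,100, -26,0,1,0,100, -30,0,1,0,100]'; python3 - <<'E'
from h import *
for cam in("top","scene"):
    im,d=vision.grab_frame(cam); r=regions_of(cam,"case")
    if r:
        P=pts(cam,d,r[0]["region"]);P=P[(P[:,2]>.03)&(P[:,2]<.045)]; print(cam,r[0]["confidence"],(P.min(0)*1000).round(),(P.max(0)*1000).round(),rect(P))
    cv2.imwrite(f"pics/{cam}3.png",cv2.resize(im[100:300,200:520,::-1],None,fx=2.4,fy=2.4))
s=status.state();print(s["contact_force"],s["tool_pos"])
E
```

```text
time: 21.85
tool_pos: [0.606, 0.0145, 0.0263]
tool_rot: [0.0, 1.0, 0.008, 0.005]
contact_force: [4.1, 0.1, 8.7]
gripper_width: 0.998
top 0.59 [553. -62.  30.] [600.  75.  44.] [574.8   6.8  47.3 137.2   1.5]
scene 0.67 [552. -66.  30.] [663.  83.  43.] [606.9   8.3 111.4 149.3   0.7]
[ 2.6681534  -0.18556005 10.5242626 ] [0.60544115 0.01448157 0.0263217 ]
```

View pics/scene3.png

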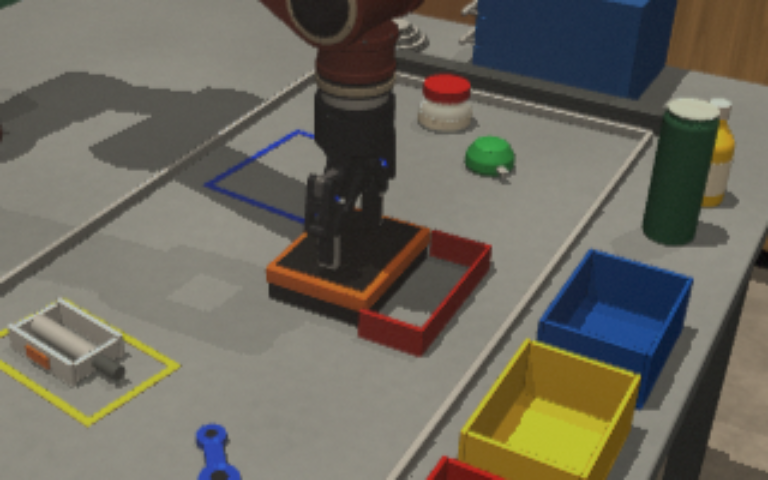

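```bash
python3 -m crank '[0,0,0.5,0,100, -4,0,0.5,0,100, -10,0,0.5,0,100, -16,0,0.5,0,100, -22,-3,0.5,0,100, -28,-8,0.5,0,100, -34,-14,0.5,0,100, -40,-21,0.5,0,100, -46,-28,0.5,0,100, -52,-35,0.5,0.5,100]';  python3 -m crank '[-4,-5,0.3,0,100, -9,-11,0.3,0.5,100, -14,-17,0.3,1,100, -19,-23,0.3,1.5,100, -24,-29,0.3,2,100, -29,-35,0.3,2.5,100, -34,-41,0.3,3,100, -39,-47,0.3,3,100, -44,-53,0.3,3,100, -46,-56,0.3,3,100]'; cat > look.py <<'E'
from h import *
for cam in("top","scene"):
    im,d=vision.grab_frame(cam); r=regions_of(cam,"case")
    if r:
        P=pts(cam,d,r[0]["region"]);P=P[(P[:,2]>.03)&(P[:,2]<.045)]; print(cam,r[0]["confidence"],(P.min(0)*1000).round(),(P.max(0)*1000).round(),rect(P))
s=status.state();print(s["contact_force"],s["tool_pos"]);print(*tomove((448.5,183.6),84.4))
E
python3 look.py
```

```text
time: 23.05
tool_pos: [0.5538, 0.0481, 0.0263]
tool_rot: [0.001, 1.0, 0.003, 0.005]
contact_force: [3.2, -3.9, 10.9]
gripper_width: 1.001
time: 24.05
tool_pos: [0.5077, 0.1041, 0.0263]
tool_rot: [0.001, 1.0, -0.023, 0.006]
contact_force: [3.1, -5.8, 12.8]
gripper_width: 0.997
scene 0.63 [454.  21.  30.] [567. 174.  42.] [510.8  98.  152.6 111.1  87.6]
[ 1.35531816 -1.82287071 14.83888646] [0.50751592 0.10444533 0.02628695]
[-62.5 -76.4  -0.6] turn 3.0 (other -177.0) j6 1.68
```

```bash
python3 - <<'E'
from h import *
for cam in("scene","top"):
    d=np.load(cam+"0.npy"); A=pts(cam,d,np.ones_like(d,bool))
    I=(A[:,2]>.034)&(A[:,2]<.044)&(abs(A[:,0]-.663)<.1)&(abs(A[:,1]-.016)<.12); Q=A[I]; print(cam,len(Q),rect(Q),np.percentile(Q,[1,99],axis=0).round(3)[:,:2])
E
```

```text
scene 1658 [663.4  11.5 155.4 111.1  89.8] [[ 0.61  -0.063]
 [ 0.718  0.084]]
top 2960 [663.9  19.8 114.7 159.5   0.9] [[ 0.608 -0.058]
 [ 0.716  0.088]]
```

```bash
python3 -m crank '[-3,-4,0,0,100, -8,-10,0,0.5,100, -14,-17,0,1,100, -20,-24,0,1.5,100, -26,-31,0,2,100, -32,-38,0,2.5,100, -38,-45,0,3,100, -44,-52,0,3,100, -49,-59,0,3,100, -54,-65,0,3,100]';  python3 look.py
```

```text
time: 25.25
tool_pos: [0.457, 0.172, 0.0263]
tool_rot: [0.0, 0.999, -0.049, 0.006]
contact_force: [3.8, -4.8, 13.1]
gripper_width: 0.999
top 0.91 [398.  92.  30.] [518. 239.  45.] [458.3 169.6 147.4 109.8  85.2]
scene 0.79 [398.  87.  30.] [519. 248.  42.] [459.4 166.2 156.  112.8  84.5]
[ 0.49117931  0.14179241 16.21031023] [0.45630905 0.1727604  0.02626001]
[ -8.8 -10.   -0.1] turn 0.0 (other -180.0) j6 1.88
```

```bash
python3 -m crank '[-2,-2,0,0,100, -4,-5,0,0,100, -6,-7,0,0,100, -8,-10,0,0,100, -10,-12,0,0,100, -11,-12.5,0,0,100, -11,-12.5,0,0,100, -11,-12.5,0,0,100, -11,-12.5,0,0,100, -11,-12.5,0,0,100]';  python3 look.py; python3 -m crank '[0,0,-1,0,100, 0,0,-2,0,100, 0,0,-4,0,100, 0,0,-10,0,100, 0,0,-25,0,100, 0,0,-50,0,100, 0,0,-80,0,100, 0,0,-110,0,100, 0,0,-140,0,100, 0,0,-140,0,100]'; python3 -m crank '[0,40,0,0,100, 0,85,0,0,100, 0,130,0,0,100, 0,175,0,0,100, 0,220,0,0,100, 0,260,0,0,100, 0,300,0,0,100, 0,340,0,0,100, 0,340,0,0,100, 0,340,0,0,100]'; python3 - <<'E'
from h import *
im,d=vision.grab_frame("top"); cv2.imwrite("pics/t4.png",cv2.resize(im[100:300,180:500,::-1],None,fx=2.4,fy=2.4))
c=vision.get_calibration("top");K=np.array(c["camera_matrix"]);
for n in["case","mark_blue","pedal","mark_yellow"]:
    r=regions_of("top",n)
    if r:
        P=pts("top",d,r[0]["region"])
        if n=="case": P=P[P[:,2]>.03]
        if n=="pedal": P=P[P[:,2]>.012]
        print(n,r[0]["confidence"],rect(P),np.median(P[:,2]))
E
```

```text
time: 26.45
tool_pos: [0.4474, 0.1857, 0.0263]
tool_rot: [-0.0, 0.999, -0.049, 0.006]
contact_force: [2.9, -3.4, 13.1]
gripper_width: 0.994
top 0.73 [390. 106.  31.] [510. 255.  45.] [449.  184.7 150.2 109.8  85. ]
scene 0.76 [390. 100.  30.] [513. 260.  45.] [450.  180.7 155.4 113.3  84.4]
[ 2.99682174 -3.17413097 13.3087751 ] [0.44739228 0.18572632 0.02628008]
[1.3 2.  0. ] turn 0.0 (other -180.0) j6 1.91
time: 27.65
tool_pos: [0.4443, 0.1863, 0.1667]
tool_rot: [-0.001, 0.999, -0.049, 0.004]
contact_force: [0.1, -0.5, 0.0]
gripper_width: 0.999
time: 28.65
tool_pos: [0.4079, -0.1527, 0.1607]
tool_rot: [-0.001, 0.999, -0.05, -0.001]
contact_force: [-0.3, -0.7, -1.1]
gripper_width: 1.002
case 0.6 [6.922e+02 1.610e+01 6.190e+01 1.704e+02 2.000e-01] 0.031409561935656326
mark_blue 0.87 [448.8 183.2 185.9 145.5  84.4] 0.000406554426114595
pedal 0.53 [ 487.1 -202.9   53.2  124.7    2.4] 0.01951992824126559
mark_yellow 0.58 [ 500.9 -240.2  112.7   74.1   78.4] -4.803185882399993e-05
```

View pics/t4.png

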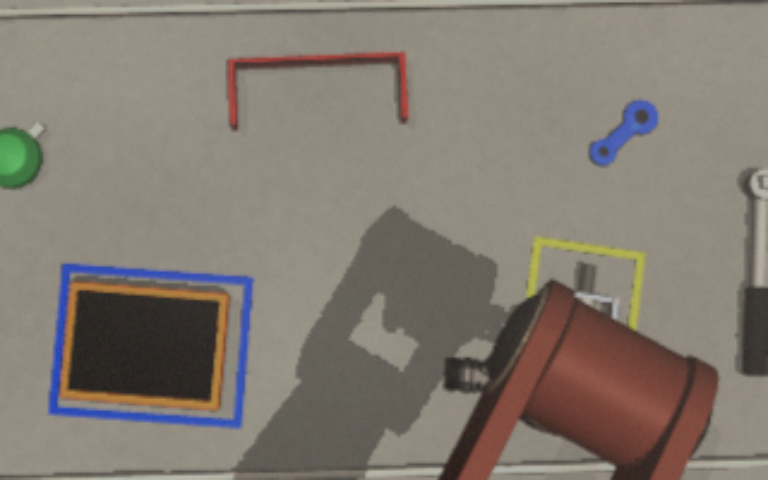

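```bash
python3 - <<'E'
from h import *
im,d=vision.grab_frame("top"); 
for k in range(3):
    im,d=vision.grab_frame("top"); A=pts("top",d,np.ones_like(d,bool))
    I=(A[:,2]>.03)&(A[:,2]<.05)&(abs(A[:,0]-.449)<.1)&(abs(A[:,1]-.184)<.13); Q=A[I]; q=cv2.minAreaRect((Q[:,:2]*1000).astype(np.float32))
    print("case",len(Q),rect(Q),np.median(Q[:,2]))
# colour-based: orange lid contour in image, back-projected to z=0.0393
c=vision.get_calibration("top");K=np.array(c["camera_matrix"]);R=np.array(c["R"]);t=np.array(c["t"])
def bp(u,v,z):
    r=R.T@(np.linalg.inv(K)@np.stack([u,v,np.ones_like(u)])); o=-R.T@t; s=(z-o[2])/r[2]; return (o[:,None]+s*r)[:2].T
hsv=cv2.cvtColor(im,cv2.COLOR_RGB2HSV)
m=cv2.inRange(hsv,(5,120,90),(20,255,255)); m[:,:195]=0;m[:,300:]=0;m[:200]=0;m[290:]=0
v,u=np.nonzero(m); print("lid",len(u),rect(bp(u.astype(float),v.astype(float),.0393)/1))
m=cv2.inRange(hsv,(105,120,60),(130,255,255)); m[:,:195]=0;m[:,300:]=0;m[:200]=0;m[290:]=0
v,u=np.nonzero(m); print("blue",len(u),rect(bp(u.astype(float),v.astype(float),0.)))
E
```

```text
case 3261 [447.8 184.8 150.7 110.1  84. ] 0.038495159773456515
case 3260 [447.7 184.9 150.6 109.9  83.9] 0.038479528231094795
case 3254 [447.7 185.  151.1 109.9  83.9] 0.03854600744364732
lid 813 [448.  183.  149.2 109.1  83.9]
blue 826 [449.  182.7 185.2 145.2  84.4]
```

```bash
python3 - <<'E'
from h import *
im,d=vision.grab_frame("scene")
for n in["pedal","mark_yellow"]:
    r=regions_of("scene",n)[0]; P=pts("scene",d,r["region"]); print(n,r["confidence"],rect(P[P[:,2]>.01] if n=="pedal" else P))
print(status.state()["contact_force"],status.state()["time"]); print(order.job_done())
E
```

```text
pedal 0.85 [ 457.2 -235.2   67.   119.9   81.8]
mark_yellow 0.68 [ 454.3 -234.   113.8  169.9   79. ]
[0.50644575 0.49379015 0.20706644] 29.25
the job is handed in; nothing more can be done
None
```

The pedal now lies lengthwise inside the yellow outline, and the tool case lies on the blue outline. I handed the job in at about 29 s of the 59 s allowed.

**How it was done:** I gripped the pedal across its cage, moved it first and set it down. I then pressed both open fingertips on the lid and slid the case straight out of the bay, then diagonally with a small turn. The pressing force read 6–16 N whenever I checked it, against the 40 N limit.

**Last checks:**

| Item | Offset from outline centre | Angle error | Room on each side |
|---|---|---|---|
| Case (top camera, two methods) | about 1–2 mm | about 0.5° | 10 mm |
| Pedal (top camera, right after placing) | about 3 mm | about 0.3° | 16 mm |
| Pedal (scene camera, just before hand-in) | about 3 mm | nearly 3° | 16 mm |

- **Disagreements:** The two cameras differed on the pedal's angle, as the table shows. The scene camera also put the case about 4 mm farther towards -y than the top camera, as it had at the start. I relied on the top camera for the final placing.
- **Failed check:** In the last top picture the arm partly hid the pedal, so that camera's final pedal reading was unusable. The network also picked out the empty bay instead of the case, so I measured the case by depth and colour.
- **Other objects:** I never approached the bell, hanger or torque wrench, and they looked unmoved in the last top picture, though only part of the bell and wrench showed in it. At hand-in the gripper was clear of everything and its force reading was near zero.

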